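# Put the bench paint mixer into its slow gear

## Robot

A 6-joint arm with a two-finger parallel gripper is mounted at the origin on the work surface. World frame = base frame: x ahead of the robot, y to its left, z up, the work surface at z = 0. Lengths are in mm, angles in degrees, forces in N, time in s.
With the tool pointing down it reaches from about 325 to 925 mm from the base axis. Payload 3.1 kg.
Tool frame: the origin (TCP) lies at the very end of the fingers, on their centre line; the grasp point (between the pads) lies grasp_offset behind it (grasp_offset is the distance from the TCP to the grasp point, in mm); z points along the fingers, y is the line along which they close (so a half turn about z gives the same grasp; the last joint's range is limited). The gripper opens to 85 mm and grips with 20 to 120 N. Pads are 22 mm wide; open, the fingers measure 114 mm over their backs; the gripper's body (76 mm by 85 mm) begins 54 mm behind the grasp point. The pads swing forward as they close: fully open they stand 13 mm farther back than shut.
Start: joints at [64.217, 12.427, 92.441, -0, 75.132, -6.429], TCP at [207.115, 589.697, 231.3] pointing down, gripper open.
Joint ranges: [-157.48, 157.48], [-44.54, 120.13], [17.64, 146.25], [-64.5, 244.5], [7.68, 150.69], [-147.95, 147.95]. Speed limits (degrees/s): [159.86, 159.86, 180, 180, 180, 180].

## Interface

Orientations are given as [roll, pitch, yaw] about the fixed x, y, z axes, in that order (R = Rz(yaw) Ry(pitch) Rx(roll)).
In Python, from station import * gives the robot as it stands. Calls block until the motion is done:
- goto(position, orientation): joint-space move of the TCP to a pose.
- move_l(position, attitude=None, speed=150): straight line of the TCP; attitude=None keeps the orientation; speed is the mean speed in mm/s.
- move_j(angles): joint-space move.
- grip(opening, squeeze=None): finger opening in mm; squeeze is the grip in N (None keeps the last); returns when the fingers have stopped.
- wait(seconds).
- solve_ik(position, orientation): joint angles nearest the present ones, or None.
- get_obs(): the state.
- get_image(name): name is "side" or "top"; returns the picture (480x640x3 uint8, red, green, blue); there is no depth.
- get_calibration(name): a dict with "fx", "fy", "cx", "cy" (pixels), "D" ([k1, k2, p1, p2, k3] as OpenCV has them; the pictures are not rectified), "R" (3x3) and "t" (3): a world point X has camera coordinates R X + t. Camera axes: x right, y down, z forward; pixel columns grow to the right and rows downward; lengths in mm; the calibration is good to about 2 mm. A picture is of the moment at which its call begins. get_calibration takes no time and is no camera call.
A pose or a line that the arm cannot do raises Unreachable and nothing moves.
- sign_off(): hands the job in; it is judged then, once.
Trained networks look in the newest picture that a camera, given by its name, has taken for a name from the list of things; names that differ only in an ending like _2 or _b are one class to them, and where a whole thing is asked for, a point or a joint stands for the part that bears it (a point fixed in the world has none). Each returns a list of dicts, best first, with "score" (0 to 1); they miss things now and then, are a little off and sometimes report something else, mostly with a low value. They report only what shows in the picture. A call takes as long as a camera call.
- spot_in(name, camera): "extent" ([centre column, centre row, width, height] in pixels, round what is visible of it).
- regions_of(name, camera): "region" (480x640 bool, what is visible of it) and "extent" ([centre column, centre row, width, height] in pixels, round what is visible of it).
The state is a dict: "t": time; "joint_pos": joint angles; "qvel": joint speeds; "effort": joint torques, N m; "tcp_pos": TCP position; "ee_rot": TCP orientation; "wrist_force": force on the tool from outside, world axes, zero at the start; "moment": the same for the moment, N m; "grip_width": finger opening in mm; "grip_force": force on a finger pad.
Only numpy, scipy, OpenCV 4.12 (cv2) and the standard library are available. Lean on these libraries where they do the work, as an engineer would, in place of code of your own. Each camera call takes 0.05 s, during which the arm holds its last target. There are 200 camera calls.

## Task

The bench paint mixer stands in neutral: put it into its slow gear. Ease the gear-change knob down only until you feel the gear teeth bear on each other, then rock the spindle a little by its knurled collar until the sliding gear drops between the teeth and the spindle stops turning freely, and push the knob fully home and let go. Be gentle with the teeth: never drive the knob or wrench the spindle against them, and leave the tub and everything else on the table where it is.

Things in the scene. Friction and masses are not known exactly. Their poses are not given: they have to be found in the camera images.
- mixer: Bench paint mixer, fixed to the table, turned up to 30 deg. Origin on the table under the middle of its 290 x 200 x 12 mm foot; x runs from spindle end (nearer the robot) to the column (18 mm thick, at x=+122 mm, top 357 mm up), z up. White head 185 x 92 mm with a clear guard on it, its flat top 280 mm up; out of it stand only the spindle collar (x=-45 mm) and the knob (x=+45 mm).
- collar_top (a point): Centre of the top of the knurled round collar, 34 mm wide, 40 mm high, top 322 mm above the table. Turn the upright spindle (z up) by it: free both ways, drag about 0.04 N m, up to 0.15 while teeth bear. Its gear has 15 teeth (24 deg apart): in any 24 deg of turn there is one place, about 5 deg wide, where the sliding gear can drop in. Dropped in, the motor holds it firm but for that play.
- knob_top (a point): Centre of the flat top of the gear-change knob: black, round, 32 mm wide, 16 mm thick, on a 10 mm rod, sliding straight up and down. Top 330 mm above the table when fully up, 312 mm when fully home.
- gear_knob (a joint): How far the knob is pushed down, m: 0 up (neutral), 0.018 fully home (slow gear, firm stop); starts at 0 to 0.002. Slides against 8 to 10 N friction, stays where left. It moves the sliding gear through a spring: with teeth standing on teeth it pushes back 1 or 2 N more at first touch, then 3.5 N more per mm, all borne by the teeth (too much well before home); let go, 11 N or less stays on them.
- pinion_top (a point): Middle of the top of the small sliding gear (9 teeth, 14 mm thick), under the guard between collar and knob, moving up and down. 275.5 mm above the table with the knob up, 257.5 mm fully in mesh.
- spindle: The spindle with its gear (14 mm thick, pitch radius 30 mm), collar, chuck and paddle, one turning piece. Origin on its axis at its gear's underside, 244 mm above the table; z up.
- slide_gear: The small sliding gear on the fork's spring (the part of pinion_top). Origin on its axis at its underside; z up. Its teeth and the spindle's are to bear on each other with well under 16 N; loaded with 6 to 10 N it drops some 2 mm in by itself when the teeth come in line.
- tub: Empty white plastic mixing tub, 96 mm wide, 75 mm high, standing loose on the mixer's foot under the spindle, round the paddle. Origin under its centre.
- jar_a: Glass paint jar, 60 mm wide, 75 mm high, loose beside the mixer. Origin under its centre.
- jar_b: Small clear jar, 54 mm wide, 62 mm high, loose on the mixer's other side. Origin under its centre.
- palette_knife: Palette knife lying loose on the table beside the mixer.
- brush_pot: White pot of brushes, 84 mm wide, 210 mm high with its brushes, loose. Origin under its centre.
- paint_bottle: White paint bottle, 62 mm wide, 160 mm high, loose. Origin under its centre.
- palette_cup: Clear plastic cup, 74 mm wide, 50 mm high, loose. Origin under its centre.

How it is judged (in metres and radians):
On the way:
1. the sliding gear has dropped between the spindle gear's teeth (z of pinion_top in the frame of mixer below 0.2705 m), for 0.2 s.
At the end, for the whole second after the job is handed in: The gear-change knob is pushed fully home (at least 16.8 of its 18 mm), the sliding gear has gone down with it into full mesh with the spindle gear (its top at most 259.5 mm above the table), and the spindle is at rest (value of joint gear_knob above 0.0168 m and z of pinion_top in the frame of mixer below 0.2595 m and angular speed of spindle below 0.1 rad/s); the robot touches nothing.
It fails at once if the gear teeth pressed on each other with more than 16 N (knob driven against blocked teeth, or spindle wrenched against the mesh) (contact force between slide_gear and spindle above 16 N).
It fails at once if the tub, a jar, the palette knife, the brush pot, the bottle or the cup pushed more than 25 mm from its place (distance of any of tub, jar_a, jar_b, palette_knife, brush_pot, paint_bottle, palette_cup from where it was at the start of the episode above 0.025 m).
It also fails if it takes over 61 s, if anything falls off the work surface, if the arm or the gripper's body presses on something with over 40 N, if the wrist force passes 120 N, or if a joint passes its speed limit or range.

## Working session

There is one attempt and no reset: what is moved stays moved. The work goes in short steps, each a Python script; the robot and the scene stay as the last script left them, time stands still between calls to the robot, and variables do not carry over. Pictures are saved under pics/ and viewed, at most 10 in all, crops included, and the job is handed in when it is done.

```bash
mkdir -p pics; python3 - <<'E'
from station import *
import cv2,numpy as np
for c in("side","top"):
    im=get_image(c);cv2.imwrite(f"pics/{c}0.png",im[:,:,::-1])
    k=get_calibration(c);print(c,k)
    for n in("collar_top","knob_top","mixer","tub","pinion_top"):
        print(n,[(round(d["score"],2),np.round(d["extent"],1).tolist()) for d in spot_in(n,c)[:2]])
o=get_obs();print({k:np.round(v,2) for k,v in o.items()})
try: print(grasp_offset)
except Exception as e: print(e)
E
```

```text
side {'fx': 528.5578925443273, 'fy': 528.5578925443273, 'cx': 313.2129797094125, 'cy': 233.37533655178333, 'D': array([-0.14881615,  0.        ,  0.        ,  0.        ,  0.        ]), 'R': array([[ 0.86763395, -0.49701537,  0.01367691],
       [-0.35888108, -0.64505859, -0.6746138 ],
       [ 0.34411584,  0.58040945, -0.73804414]]), 't': array([-446.47759663,  325.43556758, 1446.32707624])}
collar_top [(0.67, [294.1, 203.9, 11.5, 70.3])]
knob_top [(0.54, [321.0, 167.0, 9.3, 16.2])]
mixer [(0.59, [308.3, 213.6, 99.4, 134.8])]
tub [(0.95, [293.6, 236.5, 35.9, 34.2])]
pinion_top [(0.2, [319.3, 167.2, 7.4, 14.4])]
top {'fx': 545.4464330875745, 'fy': 545.4464330875745, 'cx': 307.987660216318, 'cy': 240.61510610760607, 'D': array([-0.03790117,  0.        ,  0.        ,  0.        ,  0.        ]), 'R': array([[ 0.03801895, -0.99926959,  0.00385323],
       [-0.97394907, -0.0379177 , -0.22357426],
       [ 0.22355707,  0.00474721, -0.97467928]]), 't': array([ -13.53231491,  541.55629114, 1695.3290286 ])}
collar_top [(0.47, [258.4, 226.2, 8.2, 12.2]), (0.45, [333.9, 240.7, 24.5, 82.2])]
knob_top []
mixer [(0.8, [266.8, 218.6, 69.9, 120.9])]
tub []
pinion_top []
{'t': np.float64(0.6), 'joint_pos': array([64.21, 12.43, 92.44, -0.  , 75.13, -6.43]), 'qvel': array([-0.01, -0.01, -0.03, -0.02,  0.02,  0.08]), 'effort': array([  0.  , -39.66, -30.4 ,  -0.  ,   0.  ,  -0.  ]), 'tcp_pos': array([207.15, 589.7 , 231.33]), 'ee_rot': array([180.  ,   0.  , 160.64]), 'wrist_force': array([ 0.12, -0.36,  1.08]), 'moment': array([ 0.01, -0.01,  0.05]), 'grip_force': np.float64(0.0), 'grip_width': np.float64(85.2)}
18.700000000000003
```

```bash
python3 - <<'E'
import cv2,numpy as np
a=cv2.imread("pics/side0.png")[120:290,220:400];b=cv2.imread("pics/top0.png")[140:310,180:360]
a=cv2.resize(a,None,fx=3.5,fy=3.5,interpolation=3);b=cv2.resize(b,None,fx=3.5,fy=3.5,interpolation=3)
cv2.imwrite("pics/s1.png",a);cv2.imwrite("pics/t1.png",b)
E
```

```text
(no output)
```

View pics/s1.png

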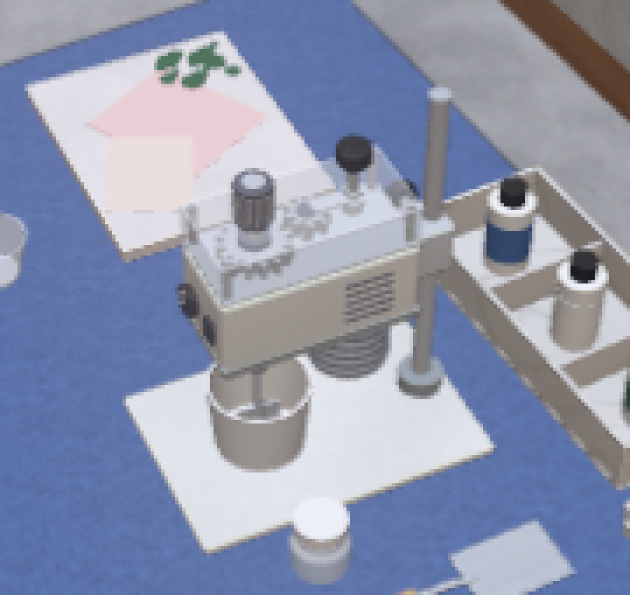

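View pics/t1.png

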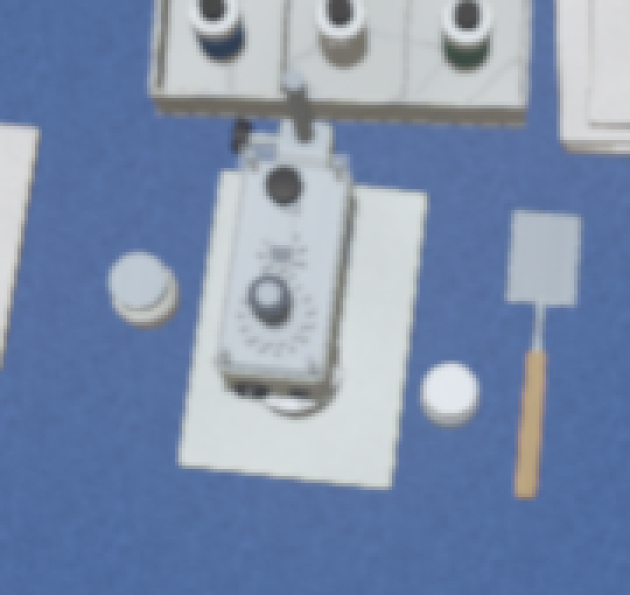

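View pics/top0.png

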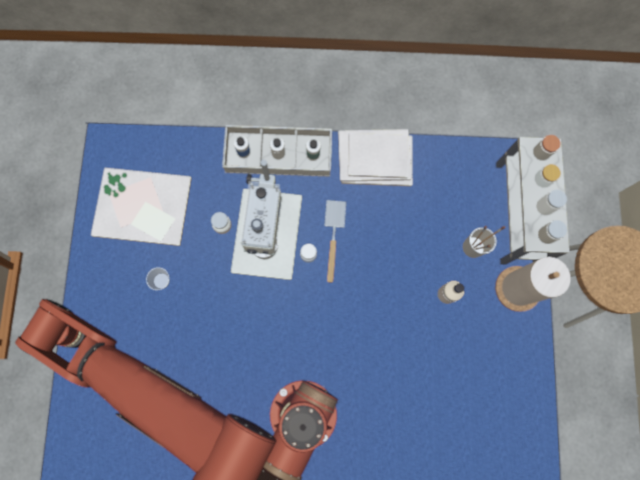

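The side crop shows the collar top at about px (292.6,170.3) and the knob top at (321,161.5). In the top view the collar is at (256.6,224) and the knob at (261.1,192.3). The column stands behind the knob, and the jars are low and out of the way.

```bash
python3 - <<'E'
from station import *
import cv2,numpy as np
from scipy.optimize import least_squares as LS
C={c:get_calibration(c) for c in("side","top")}
def K(k): return np.array([[k["fx"],0,k["cx"]],[0,k["fy"],k["cy"]],[0,0,1.]])
def plane(c,uv,z):
    k=C[c];n=cv2.undistortPoints(np.array([[uv]],float),K(k),k["D"])[0,0]
    d=k["R"].T@[n[0],n[1],1];o=-k["R"].T@k["t"];return o+d*(z-o[2])/d[2]
def proj(c,X):
    k=C[c];return cv2.projectPoints(np.array([X],float),cv2.Rodrigues(k["R"])[0],k["t"],K(k),k["D"])[0].ravel()
px={"collar":((292.6,170.3),(256.6,224),322),"knob":((321.1,161.3),(261.1,192.3),329)}
P={}
for n,(s,t,z) in px.items():
    P[n]=LS(lambda X:np.r_[proj("side",X)-s,proj("top",X)-t],[700,50,300]).x
    print(n,"free",P[n].round(1),"side",plane("side",s,z).round(1),"top",plane("top",t,z).round(1))
def fit(m):  # model x,y,yaw
    x,y,a=m[0],m[1],m[2];r=[]
    for n,(s,t,z) in px.items():
        l=-45 if n=="collar" else 45
        X=[x+l*np.cos(a),y+l*np.sin(a),z];r+=[proj("side",X)-s,proj("top",X)-t]
    return np.concatenate(r)
q=LS(fit,[*((P["collar"]+P["knob"])[:2]/2),0]);m=q.x
print(m.round(3),np.degrees(m[2]),q.fun.round(2))
u=np.array([np.cos(m[2]),np.sin(m[2])]);print("collar",m[:2]-45*u,"knob",m[:2]+45*u)
E
```

```text
collar free [525.6 148.5 321.5] side [527.7 147.9 322. ] top [523.2 149.  322. ]
knob free [615.3 141.5 323.7] side [613.  135.9 329. ] top [612.6 141.2 329. ]
[ 5.69384e+02  1.43859e+02 -9.80000e-02] -5.613639951153251 [-1.05  0.28  0.3  -0.47 -0.28 -0.82  0.66 -0.5 ]
collar [524.59955999 148.2605777 ] knob [614.16793268 139.45679364]
```

```bash
python3 - <<'E'
from station import *
import cv2,numpy as np
print(get_obs()["t"])
move_l([207,590,400],speed=300)
grip(0)
o=[180,0,174.4]
goto([614,139.5,400],o)
move_l([614,139.5,342],speed=80)
wait(.3)
s=get_obs();print(s["t"],s["tcp_pos"],s["joint_pos"],s["wrist_force"],s["grip_width"])
a=get_image("side")[120:230,260:390,::-1];b=get_image("top")[140:250,195:325,::-1]
cv2.imwrite("pics/k1.png",cv2.resize(np.hstack([a,b]),None,fx=3,fy=3,interpolation=3))
E
```

```text
0.6
5.425 [614.24161745 139.52144627 342.65352082] [ 6.41632987e+00  9.22154349e+00  8.43344701e+01  8.80611821e-04
  8.63812764e+01 -7.79837458e+01] [ 0.72353675  0.46937958 -0.79809954] 0.07614452664434901
```

View pics/k1.png

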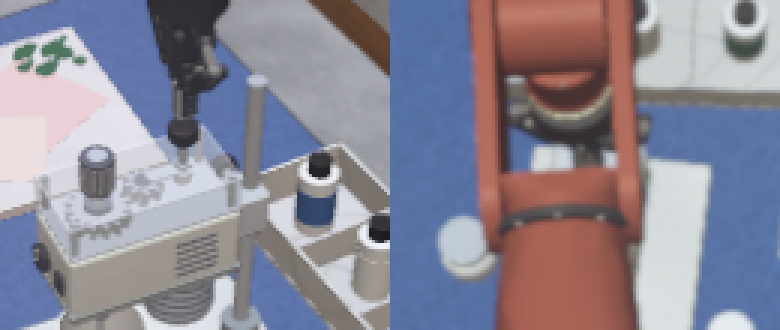

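The fingertips stand right above the knob, at about px (182,120) of the crop. Next I press it in small steps.

```bash
cat > press.py <<'E'
from station import *
import numpy as np
def read(n=4):
    F=[];Z=[]
    for _ in range(n):
        wait(.02);s=get_obs();F.append(s["wrist_force"]);Z.append(s["tcp_pos"])
    return np.mean(F,0),np.mean(Z,0),s
E
python3 - <<'E'
from press import *
p=[614,139.5]
f0,_,_=read(8)
z=333.;move_l([*p,z],speed=40);L=[]
slide=[]
while z>322:
    z-=.4;move_l([*p,z],speed=15)
    f,t,s=read();F=f[2]-f0[2];L.append((round(z,1),round(t[2],2),round(F,1)))
    if F>5: slide.append(F)
    base=np.median(slide[:4]) if len(slide)>=4 else 10
    if F>15.5 or (len(slide)>4 and F>base+5.5): break
print(L,f0,s["t"])
E
```

```text
[(332.6, np.float64(332.8), np.float64(-0.1)), (332.2, np.float64(332.22), np.float64(-0.4)), (331.8, np.float64(331.76), np.float64(-0.2)), (331.4, np.float64(331.37), np.float64(0.3)), (331.0, np.float64(330.96), np.float64(-0.2)), (330.6, np.float64(330.58), np.float64(0.8)), (330.2, np.float64(330.16), np.float64(0.2)), (329.8, np.float64(329.76), np.float64(0.2)), (329.4, np.float64(329.36), np.float64(-0.0)), (329.0, np.float64(328.96), np.float64(-0.1)), (328.6, np.float64(328.58), np.float64(-0.6)), (328.2, np.float64(328.56), np.float64(1.8)), (327.8, np.float64(328.56), np.float64(4.5)), (327.4, np.float64(328.54), np.float64(5.9)), (327.0, np.float64(328.52), np.float64(6.9)), (326.6, np.float64(328.45), np.float64(8.5)), (326.2, np.float64(328.25), np.float64(8.1)), (325.8, np.float64(327.94), np.float64(8.4)), (325.4, np.float64(327.59), np.float64(8.3)), (325.0, np.float64(327.19), np.float64(8.2)), (324.6, np.float64(326.81), np.float64(9.2)), (324.2, np.float64(326.47), np.float64(8.9)), (323.8, np.float64(326.33), np.float64(8.6)), (323.4, np.float64(326.19), np.float64(9.7)), (323.0, np.float64(325.99), np.float64(10.5)), (322.6, np.float64(325.81), np.float64(10.8)), (322.2, np.float64(325.61), np.float64(11.4)), (321.8, np.float64(325.42), np.float64(12.0))] [ 0.00530079 -0.24329966  0.04680794] 14.9
```

```bash
python3 - <<'E'
from press import *
p=[614,139.5];z=321.8;L=[]
while z>319:
    z-=.4;move_l([*p,z],speed=15)
    f,t,s=read();F=f[2];L.append((round(z,1),round(t[2],2),round(F,1)))
    if F>15.3: break
print(L)
move_l([*p,400],speed=200)
grip(60)
c=[524.6,148.3];goto([*c,380],[180,0,174.4])
move_l([*c,335],speed=120);move_l([*c,298],speed=60)
wait(.2);f,t,s=read();print(f,s["moment"],t,s["t"])
grip(38);f,t,s=read();print(f,s["moment"],t,s["t"],s["grip_width"],s["grip_force"])
E
```

```text
[(321.4, np.float64(325.2), np.float64(12.3)), (321.0, np.float64(325.02), np.float64(12.9)), (320.6, np.float64(324.81), np.float64(13.4)), (320.2, np.float64(324.61), np.float64(13.5)), (319.8, np.float64(324.41), np.float64(14.5)), (319.4, np.float64(324.22), np.float64(14.9)), (319.0, np.float64(324.01), np.float64(14.8)), (318.6, np.float64(323.8), np.float64(16.1))]
[0.24634113 0.3290539  0.2391584 ] [ 0.00357078 -0.02047807 -0.01555646] [524.90240149 148.34645656 298.57311137] 20.6083
[0.42557855 0.09442962 0.04947111] [0.00519711 0.00175459 0.00127171] [524.59633942 148.28946175 297.99886386] 21.0167 37.78429171160699 0.0
```

```bash
python3 - <<'E'
from press import *
m0=[]
for _ in range(5): wait(.02);m0.append(get_obs()["moment"])
print(np.mean(m0,0))
grip(30,20);wait(.2)
f,t,s=read();print(f,s["moment"],t,s["t"],s["grip_width"],s["grip_force"])
E
```

```text
[-0.0228551   0.00761992  0.00733631]
[-0.53301972 -1.79100894  1.50270532] [-0.38116532  0.138704   -0.00533124] [524.57859267 147.99370161 298.13868657] 21.5833 33.38671506316523 20.539321303367615
```

```bash
cat > rock.py <<'E'
from press import *
def mz(n=4):
    M=[]
    for _ in range(n): wait(.02);s=get_obs();M.append(s["moment"][2])
    return np.mean(M),s
def rock(d,n,lim=.21):
    j=np.array(get_obs()["joint_pos"]);a=j[5];L=[]
    for i in range(n):
        j[5]+=d;move_j(j.tolist());m,s=mz()
        L.append((round(j[5]-a,1),round(s["joint_pos"][5]-a,1),round(float(m),3)))
        if abs(m)>lim: break
    print(L,s["t"]);return j
E
python3 - <<'E'
from rock import *
rock(.8,10)
E
```

```text
[(np.float64(0.8), np.float64(0.8), 0.064), (np.float64(1.6), np.float64(1.6), -0.16), (np.float64(2.4), np.float64(2.4), -0.095), (np.float64(3.2), np.float64(3.2), -0.063), (np.float64(4.0), np.float64(4.0), -0.048), (np.float64(4.8), np.float64(4.8), -0.063), (np.float64(5.6), np.float64(5.6), -0.058), (np.float64(6.4), np.float64(6.4), -0.054), (np.float64(7.2), np.float64(7.2), -0.045), (np.float64(8.0), np.float64(8.0), -0.016)] 24.75
```

```bash
python3 - <<'E'
from rock import *
rock(.8,14)
E
```

```text
[(np.float64(0.8), np.float64(0.8), 0.045), (np.float64(1.6), np.float64(1.6), 0.144), (np.float64(2.4), np.float64(2.4), 0.24)] 25.7
```

```bash
python3 - <<'E'
from rock import *
rock(-.8,11)
E
```

```text
[(np.float64(-0.8), np.float64(-0.8), 0.205), (np.float64(-1.6), np.float64(-1.6), 0.09), (np.float64(-2.4), np.float64(-2.4), 0.07), (np.float64(-3.2), np.float64(-3.2), 0.066), (np.float64(-4.0), np.float64(-4.0), 0.026), (np.float64(-4.8), np.float64(-4.8), 0.046), (np.float64(-5.6), np.float64(-5.6), 0.043), (np.float64(-6.4), np.float64(-6.4), 0.053), (np.float64(-7.2), np.float64(-7.2), 0.032), (np.float64(-8.0), np.float64(-8.0), 0.018), (np.float64(-8.8), np.float64(-8.8), -0.146)] 29.1833
```

The resistance is flat over about 6° with firm stops at both ends, so the gear has dropped in. I'll centre it in the play, release, and press home with a force limit.

```bash
python3 - <<'E'
from rock import *
j=np.array(get_obs()["joint_pos"]);j[5]+=4;move_j(j.tolist());print(mz()[0])
grip(60);c=[524.6,148.3];t=get_obs()["tcp_pos"]
move_l([*t[:2],380],speed=150)
grip(0);p=[614,139.5];goto([*p,380],[180,0,174.4]);wait(.2)
f0,_,_=read()
move_l([*p,327],speed=100);z=326.;L=[]
while z>302:
    z-=.6;move_l([*p,z],speed=15)
    f,t,s=read(2);F=f[2]-f0[2];L.append((round(z,1),round(float(t[2]),1),round(float(F),1)))
    if F>(13.5 if t[2]>312.8 else 22): break
    if s["t"]>52: break
print(L,s["t"])
E
```

```text
-0.046094683628187666
[(325.4, 325.9, 0.2), (324.8, 324.8, 0.3), (324.2, 324.1, 0.3), (323.6, 323.5, 1.0), (323.0, 323.3, 2.1), (322.4, 323.3, 4.6), (321.8, 323.3, 6.9), (321.2, 323.1, 7.5), (320.6, 322.8, 8.5), (320.0, 322.3, 8.8), (319.4, 321.8, 8.6), (318.8, 321.2, 8.4), (318.2, 320.6, 8.3), (317.6, 320.0, 9.0), (317.0, 319.4, 9.0), (316.4, 318.7, 8.6), (315.8, 318.1, 8.2), (315.2, 317.6, 9.1), (314.6, 317.0, 8.8), (314.0, 316.3, 9.0), (313.4, 315.7, 9.2), (312.8, 315.2, 9.0), (312.2, 314.5, 8.7), (311.6, 313.9, 9.0), (311.0, 313.3, 9.2), (310.4, 312.7, 9.0), (309.8, 312.2, 8.4), (309.2, 312.0, 10.4), (308.6, 312.0, 11.5), (308.0, 312.0, 12.7), (307.4, 312.0, 13.9), (306.8, 312.0, 16.1), (306.2, 312.0, 17.0), (305.6, 312.0, 18.9), (305.0, 311.9, 20.0), (304.4, 311.9, 21.9), (303.8, 311.9, 23.2)] 43.0583
```

Pure friction all the way to the firm stop at 312. I'll retreat, take a quick look and hand in.

```bash
python3 - <<'E'
from station import *
import cv2
move_l([614,139.5,420],speed=150)
wait(.5)
cv2.imwrite("pics/end.png",cv2.resize(get_image("side")[120:290,220:400,::-1],None,fx=3.5,fy=3.5,interpolation=3))
print(get_obs()["t"],get_obs()["wrist_force"])
E
```

```text
44.5333 [ 0.48261793  0.57048493 -0.40462329]
```

View pics/end.png

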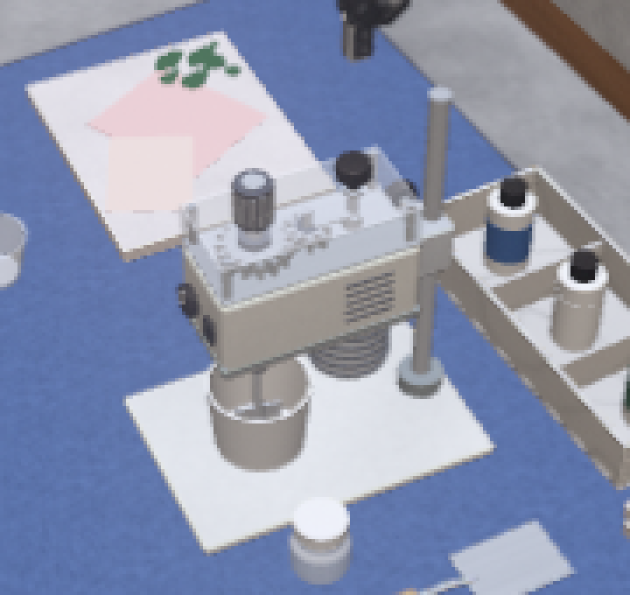

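The knob is down at about crop px (354,160) and the pinion is lower, meshed with the spindle gear. The tub and jars haven't moved.

```bash
python3 -c "
from station import *
print(sign_off())"
```

```text
the job is handed in; nothing more can be done
None
```

The mixer is in slow gear and handed in at about 45 s: the knob is at its firm stop (312 mm), the gear is meshed, the arm is clear, and the tub and jars look unmoved; sign-off returned no verdict.

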